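# Turn the glazed coaster face up with the spatula

## Task

Pick up the spatula and use it to turn the coaster that lies on the white drying ribs over onto the grey pad next to it, so that it ends flat on the pad with its patterned glazed side up. Its glaze is fresh: only the spatula may touch the coaster, never the fingers or the arm; keep it low over the board (under 20 cm) while it turns, and do not disturb the finished coaster or the other things on the desk. Then put the spatula back as it was, with its blade flat on the desk and the end of its handle on the black rubber rest.

Things in the scene. Friction and masses are not known exactly. Their poses are not given: they have to be found in the camera images.
- station: Turning board, fixed to the desk: plywood base plate (top at z 4 mm) with a grey felt-topped pad and two white ribs. Origin on the desk at the foot of the step between pad and ribs. x points across the ribs, away from the pad (roughly to the robot's right); y along the step and ribs (roughly away from the robot); z up.
- pad (a point): Point on the grey pad's top, at (-130, 0, 24) mm of the board's frame. The pad covers x -290 to 0, y -85 to 80 mm. Its side at x = 0 is an upright wall rising 12 mm above the ribs: a coaster can be tipped against it and over it, and then lies flat on the pad with up to 12 mm overhanging the edge, which is fine.
- trough (a point): Middle of the trough floor between the ribs, (53, 0, 4) mm of the board's frame. Ribs: y -72 to 72 mm, tops at z 12 mm, one against the wall (x 0 to 22), one at x 84 to 96. The trough, 62 mm wide and 8 mm deep, is open at both ends so that a spatula blade can slide along y under the coaster.
- apron (a point): Point on the bare base plate in front of the trough's -y end, (53, -100, 4) mm of the board's frame. The base plate ends at y -130 mm: here a blade can be set down flat, before it slides in.
- coaster: Square ceramic coaster to be turned, 100 x 100 x 8 mm, about 0.16 kg, origin at its centre. Own +z side: brown cork; own -z side: blue glaze with a white pattern. Starts glaze down across both ribs (centre 16 mm above the desk), edges about parallel to the wall, 2 to 12 mm from it. Must end z down, centre 28 mm above the desk. Slides freely.
- finished: A finished coaster of the same size (100 x 100 x 8 mm, origin at its centre), lying glaze up on the far -x part of the pad. Leave alone.
- spatula: Cranked steel spatula, red handle, 0.12 kg. Own y runs towards the blade tip, z up. Origin: underside of the blade, mid-width, at its heel. Blade x -25 to 25, y 0 to 80, z 0 to 3 mm; a bent neck rises from the heel to the handle, a bar x -9 to 9, y -125 to -25, z 34 to 56 mm. Starts with the blade flat on the desk and the handle's end on the rest.
- spatula_grip (a point): Where to grip the handle from above: centre of the bar at (0, -60, 45) mm of the spatula's frame; pinch across x (18 mm). The rest begins about 44 mm further back.
- spatula_tip (a point): Middle of the blade's front edge, (0, 80, 1.5) mm of the spatula's frame.
- spatula_tail (a point): Point on the underside of the handle near its end, (0, -115, 34) mm of the spatula's frame; at the start it lies over the middle of the rest.
- rest: Black rubber rest for the spatula, fixed: 70 mm (x) x 22 mm (y, along the handle) x 34 mm high. Origin at the centre of its foot.
- parcel: Taped cardboard parcel 100 x 130 x 70 mm, origin at the centre of its underside. Bystander.
- tape: Roll of amber packing tape, 96 mm across, 48 mm high, lying flat, origin at the centre of its underside. Bystander.
- calculator: White calculator 105 x 145 x 18 mm, origin at the centre of its underside. Bystander.
- marker: Black and red marker pen 130 mm long (y), 13 mm thick, origin at the centre of its underside. Bystander.
- stapler: Blue stapler 150 mm long (x), 50 mm high, origin at the centre of its underside. Bystander.
Mind the look-alikes: they are no part of the job. Several things look just like the rest: the one meant starts nearest to the robot's base. What is shaped like the coaster but pink is not meant.

How it is judged:
On the way, in this order (a step that is already met when the one before it is completed fails the run):
1. the spatula is picked up by the gripper, off its rest (contact force between the fingers and spatula above 1 N and height (world z) of spatula_tail above 0.06 m), for 0.1 s.
2. the coaster is tipped up by the held spatula: more than about 35 degrees from level, still resting on it (angle between coaster's own z axis and vertical between 0.6 and 2.2 rad and contact force between spatula and coaster above 0.03 N and contact force between the fingers and spatula above 1 N).
3. the coaster lies flat on the grey pad, glazed side up, clear of the spatula (angle between coaster's own z axis and vertical above 3.05 rad and z of coaster in the frame of station between 0.025 and 0.032 m and x of coaster in the frame of station between -0.26 and -0.015 m and y of coaster in the frame of station between -0.085 and 0.08 m and contact force between spatula and coaster below 0.02 N), for 0.3 s.
At the end, for the whole second after the job is handed in: The coaster lies still and flat on the grey pad (within about 5 degrees, its centre over the pad by at least 15 mm), glazed side up, not on top of the finished coaster; the spatula is released and still, blade flat on the desk (within about 7 degrees) and its handle resting on the rubber rest (angle between coaster's own z axis and vertical above 3.05 rad and z of coaster in the frame of station between 0.025 and 0.032 m and x of coaster in the frame of station between -0.26 and -0.015 m and y of coaster in the frame of station between -0.085 and 0.08 m and contact force between coaster and station above 0.3 N and linear speed of each of coaster, spatula below 0.02 m/s and height (world z) of spatula below 0.006 m and height (world z) of spatula_tip below 0.008 m and angle between spatula's own z axis and vertical below 0.12 rad and contact force between spatula and rest above 0.03 N); the robot touches nothing.
It fails at once if the fingers or the arm touch the coaster (contact force between any of the fingers, the arm and coaster above 0.2 N).
It fails at once if the coaster's centre is lifted higher than 200 mm above the desk (height (world z) of coaster above 0.2 m).
It fails at once if the finished coaster is shifted more than 15 mm or lifted (distance of finished from where it was at the start of the episode above 0.015 m).
It fails at once if a bystander is moved more than 30 mm (distance of any of parcel, tape, calculator, marker, stapler from where it was at the start of the episode above 0.03 m).
It also fails if it takes over 58 s, if anything falls off the work surface, if the arm or the gripper's body presses on something with over 40 N, if the wrist force passes 120 N, or if a joint passes its speed limit or range.

## Robot

A 7-joint arm with a two-finger parallel gripper is mounted at the origin on the work surface. World frame = base frame: x ahead of the robot, y to its left, z up, the work surface at z = 0. Lengths are in m, angles in rad, forces in N, time in s.
With the tool pointing down it reaches from about 0.4 to 0.875 m from the base axis. Payload 19.3 kg.
Tool frame: the origin (TCP) lies midway between the tips of the shut fingers; the grasp point (between the pads) lies 19 mm behind it; x points along the fingers, y is the direction in which the jaws open and shut, and the axes are right-handed (so a half turn about x gives the same grasp; the last joint's range is limited). The gripper opens to 85 mm and grips with 20 to 120 N. Pads are 22 mm wide; open, the fingers measure 114 mm over their backs; the gripper's body (76 mm by 85 mm) begins 54 mm behind the grasp point. The pads swing forward as they close: fully open they stand 13 mm farther back than shut.
Start: joints at [1.056, 0.521, -0.036, 1.599, 0.021, 1.021, -0.113], TCP at [0.269, -0.564, 0.231] pointing down, gripper open.
Joint ranges: [-2.91, 2.91], [-0.3, 2.13], [-1.5, 1.42], [0.17, 2.43], [-1.26, 4.41], [0.16, 1.93], [-2.52, 2.52]. Speed limits (rad/s): [1.89, 1.89, 2.39, 2.39, 3.01, 3.01, 3.01].

## Interface

Orientations are given as [roll, pitch, yaw] about the fixed x, y, z axes, in that order (R = Rz(yaw) Ry(pitch) Rx(roll)).
In Python, from workcell import telemetry, vision, workorder gives the robot as it stands. The module is installed in compiled form; this text tells all that it offers.
- The arm moves only by the tool play_rows, never from a script. Its argument "deltas" is a list of rows, each a list of 7 numbers: the shift along the world's x, y, z in mm, then the turn, a rotation vector about the world's x, y, z in degrees, then the finger opening in mm, from 0 to 85.4. In form: [[x, y, z, wx, wy, wz, jaw], ...]. A call has 1 to 8 rows; each row shifts and turns the commanded pose from where the row before left it; what a row does not reach is not made up. A row lasts 1/8 s, in which the tool goes at most 62.5 mm and 10.7 degrees, less where a joint would pass 70% of its speed; a pose out of reach is approached as far as the arm can. A call with a gripper value outside its range is refused whole. The fingers move at their own pace and stop on an object; "grip_force" is the grip in N (left out, the last holds). Time passes only in rows, so rows that do not move let the fingers close. It gives the time, the measured TCP pose, the force and the opening at its end, in the units of the state.
- telemetry.observe(): the state, without advancing time (a new reading comes with each control period).
- vision.grab_frame(name): name is "scene" or "top"; returns the picture (400x640x3 uint8, red, green, blue); there is no depth.
- vision.camera_info(name): a dict with "mtx" (3x3 intrinsics, pixels), "k1" (the pictures are not rectified: a ray, as slopes to the right and down, at radius r is drawn at 1 + k1 r^2 times it, then the intrinsics apply), "rvec" (rotation vector, rad) and "tvec" (3), from world to camera coordinates, as OpenCV has them. Camera axes: x right, y down, z forward; pixel columns grow to the right and rows downward; lengths in m; the calibration is good to about 2 mm. A picture is of the moment at which its call begins. camera_info takes no time and is no camera call.
- workorder.job_done(): hands the job in, once; it reports no verdict.
The state is a dict: "clock": time; "qpos": joint angles; "qd": joint speeds; "joint_efforts": joint torques, N m; "position": TCP position; "tool_rot": TCP orientation; "force": force on the tool from outside, world axes, zero at the start; "moment": the same for the moment, N m; "grip_width": finger opening in m.
Only numpy, scipy, OpenCV 4.12 (cv2) and the standard library are available. Lean on these libraries where they do the work, as an engineer would, in place of code of your own. Each camera call takes 0.05 s, during which the arm holds its last target. There are 200 camera calls.

## Working session

There is one attempt and no reset: what is moved stays moved. The work goes in short steps, Python scripts to look and compute and a tool call to move; the robot and the scene stay as the last step left them, time stands still between calls to the robot, and variables do not carry over. Pictures are saved under pics/ and viewed, about 8 in all and at most 12, crops included, and the job is handed in when it is done.

Besides the shell and the picture viewer there is one more tool, called after "Request:" as name(argument=value, ...) on one line, values as JSON. play_rows: Moves the arm, as the interface text tells. Its arguments: {"type":"object","properties":{"deltas":{"type":"array","items":{"type":"array","items":{"type":"number"}}},"grip_force":{"type":"number"}},"required":["deltas"]}

```bash
mkdir -p pics; cat > h.py <<'E'
import numpy as np, cv2
from workcell import telemetry, vision, workorder
def cam(n):
    c=vision.camera_info(n); R=cv2.Rodrigues(np.array(c["rvec"],float))[0]
    return np.array(c["mtx"],float),float(c["k1"]),R,np.array(c["tvec"],float).ravel()
def px2w(n,pts,z):
    K,k,R,t=cam(n); d=np.array([k,0,0,0,0.])
    u=cv2.undistortPoints(np.array(pts,float).reshape(-1,1,2),K,d).reshape(-1,2)
    r=np.c_[u,np.ones(len(u))]@R; C=-R.T@t
    return C+r*((z-C[2])/r[:,2])[:,None]
def w2px(n,P):
    K,k,R,t=cam(n)
    return cv2.projectPoints(np.array(P,float).reshape(-1,3),cv2.Rodrigues(R)[0],t,K,np.array([k,0,0,0,0.]))[0].reshape(-1,2)
def grab(n,f=None):
    im=cv2.cvtColor(vision.grab_frame(n),cv2.COLOR_RGB2BGR)
    if f: cv2.imwrite("pics/"+f,im)
    return im
E
python3 - <<'E'
from h import *
a=grab("top","t0.png");b=grab("scene","s0.png")
for n in("top","scene"):
    K,k,R,t=cam(n);print(n,K[0,0],k,-R.T@t)
print(telemetry.observe())
E
```

```text
top 424.9585742674863 -0.08127459919625962 [ 0.37034361 -0.065557    1.6364875 ]
scene 497.41561530944034 -0.11483521915434633 [ 1.63185389 -0.02792518  1.25622558]
{'clock': 0.1, 'qpos': array([ 1.05582263,  0.52196718, -0.0363175 ,  1.59994557,  0.0212366 ,
        1.02111729, -0.1127531 ]), 'qd': array([ 3.14869578e-03, -2.33923108e-03,  9.96885264e-04, -1.94501732e-03,
        5.18512164e-04, -1.88403802e-05, -6.99444929e-04]), 'joint_efforts': array([ 3.67809567e-03, -9.28500438e+01,  1.98377721e+00, -3.70535159e+01,
        1.81121752e-02,  5.30048113e-03,  2.33449202e-05]), 'position': array([ 0.26873084, -0.56393738,  0.2307774 ]), 'tool_rot': array([-1.46582484,  1.56974461,  2.12058785]), 'force': array([0.44553905, 0.09159828, 0.14180802]), 'moment': array([-0.01679857, -0.02582118, -0.0211658 ]), 'grip_width': 0.08562371210678146}
```

View pics/t0.png

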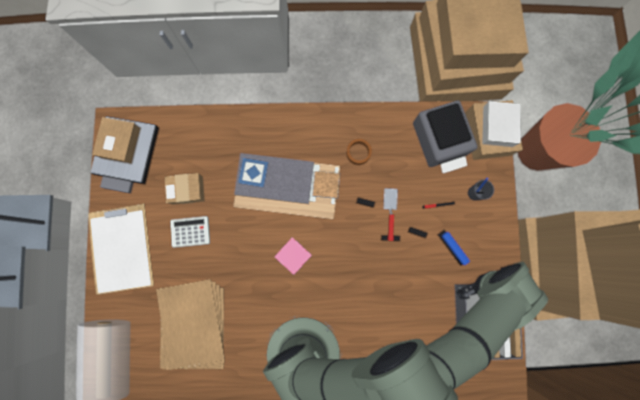

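View pics/s0.png

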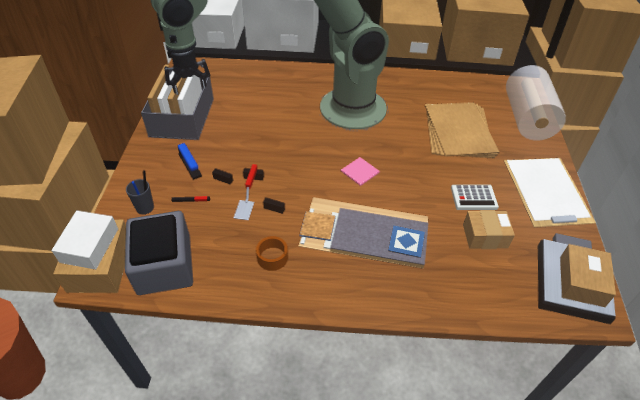

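Top view: the coaster (cork) is at (326,182) on the ribs, the pad at (275,178) and the finished coaster at (253,173). The spatula runs from its blade at (391,198) to its handle at (391,230). There are three rest look-alikes, at (366,202), (391,238) and (418,232). The one at (391,238) lies under the handle's end and looks nearest the base (about (300,350)). The pink square at (293,256) isn't the coaster. I'll confirm this in an enlarged crop and measure.

```bash
python3 - <<'E'
from h import *
a=cv2.imread("pics/t0.png");b=cv2.imread("pics/s0.png")
c1=cv2.resize(a[145:265,230:430],None,fx=4,fy=4,interpolation=cv2.INTER_CUBIC)[:,:]
cv2.imwrite("pics/c1.png",c1)
def rect(n,im,x0,y0,x1,y1,f,z,name):
    hsv=cv2.cvtColor(im,cv2.COLOR_BGR2HSV).astype(int)
    m=np.zeros(im.shape[:2],np.uint8); m[y0:y1,x0:x1]=f(hsv[...,0],hsv[...,1],hsv[...,2])[y0:y1,x0:x1]*255
    cs=cv2.findContours(m,cv2.RETR_EXTERNAL,cv2.CHAIN_APPROX_NONE)[0]
    if not cs: print(name,n,"none");return
    c=max(cs,key=cv2.contourArea); mm=cv2.moments(c); r=cv2.minAreaRect(c)
    cen=(mm['m10']/mm['m00'],mm['m01']/mm['m00']); w=px2w(n,[cen],z)[0]
    W=px2w(n,c.reshape(-1,2),z)[:,:2]; rr=cv2.minAreaRect((W*1000).astype(np.float32))
    print(name,n,np.round(cen,1),"area",cv2.contourArea(c),"W",np.round(w*1000),"minrect mm",np.round(rr[0]),np.round(rr[1]),round(rr[2],1))
red=lambda h,s,v:((h<8)|(h>172))&(s>150)&(v>90)
blk=lambda h,s,v:(v<60)
for n,im,bx in(("top",a,(380,205,402,245)),("scene",b,(235,155,265,195))): rect(n,im,*bx,red,.056,"handle")
stl=lambda h,s,v:(s<70)&(v>120)
for n,im,bx in(("top",a,(378,182,402,212)),("scene",b,(230,195,258,225))): rect(n,im,*bx,stl,.003,"blade")
for bx in((355,195,378,210),(380,230,403,245),(406,224,430,242)): rect("top",a,*bx,blk,.034,"rest")
for n,im,bx in(("top",a,(230,145,316,205)),("scene",b,(325,200,432,268))): rect(n,im,*bx,lambda h,s,v:(s<70)&(v<140)|(h>95)&(h<125)&(v<210),.024,"pad")
for n,im,bx in(("top",a,(232,150,275,195)),("scene",b,(380,220,430,262))): rect(n,im,*bx,lambda h,s,v:(h>95)&(h<125)&(s>110),.032,"finished")
hs=cv2.cvtColor(a,cv2.COLOR_BGR2HSV)
print(hs[182,326],hs[170,332],hs[212,300],hs[165,313],hs[165,338])
for y in range(160,205,3): print(y,a[y,308:344].mean(1).astype(int))
E
```

```text
handle top [390.6 227.9] area 118.0 W [ 467. -334.   56.] minrect mm [ 468. -334.] [21. 94.] 85.5
handle scene [250.9 175.5] area 129.5 W [ 476. -333.   56.] minrect mm [ 476. -333.] [ 25. 113.] 84.1
blade top [390.1 198.7] area 282.5 W [ 583. -345.    3.] minrect mm [ 581. -344.] [55. 91.] 87.8
blade scene [243.7 209.2] area 274.5 W [ 582. -344.    3.] minrect mm [ 570. -343.] [ 52. 106.] 85.2
rest top [365.4 202.1] area 56.0 W [ 567. -245.   34.] minrect mm [ 568. -244.] [62. 18.] 73.8
rest top [384.  237.5] area 12.0 W [ 432. -311.   34.] minrect mm [ 432. -311.] [15. 11.] 89.1
rest top [417.  231.9] area 56.0 W [ 451. -437.   34.] minrect mm [ 452. -438.] [65. 16.] 70.6
pad top [273.9 177.7] area 3040.5 W [668. 105.  24.] minrect mm [669. 105.] [292. 165.] 82.4
pad scene [380.2 236.2] area 3721.5 W [672. 105.  24.] minrect mm [667.  95.] [311. 166.] 82.2
finished top [252.8 171.8] area 51.5 W [691. 185.  32.] minrect mm [691. 185.] [30. 31.] 36.6
finished scene [406.4 240.9] area 751.5 W [691. 186.  32.] minrect mm [689. 186.] [99. 99.] 79.7
[ 15 106 188] [ 16  84 210] [ 16  82 2
[... 1596 characters left out ...]
59 160 158 157 156 150
 143 142 145 146 148 154 160 161 157 152 146 139 125 110 109 110 109 111]
193 [121 145 187 204 184 158 148 147 142 137 139 145 148 146 147 154 158 156
 155 157 158 161 166 168 166 157 150 147 144 133 118 109 107 107 107 108]
196 [123 145 187 208 198 182 169 153 146 151 155 151 146 145 143 146 146 141
 141 144 145 149 157 164 162 154 149 149 144 130 115 109 110 110 110 109]
199 [137 173 211 224 225 226 224 206 181 174 176 177 178 177 177 175 174 174
 174 175 175 173 178 196 215 215 190 149 114 104 105 106 105 105 105 107]
202 [132 155 172 178 180 183 184 180 178 176 176 176 175 175 175 175 175 175
 175 176 175 173 179 204 224 226 206 158 115 103 102 104 104 104 103 104]
```

View pics/c1.png

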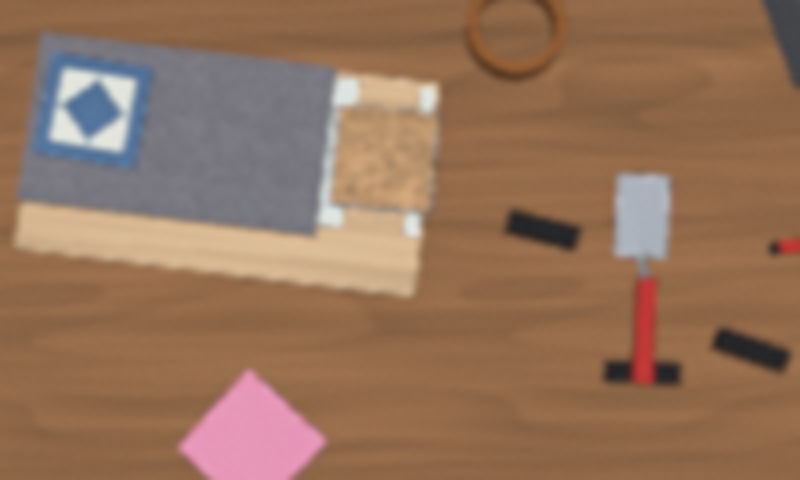

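The crop confirms it: the black bar under the red handle's end, at crop (643,372), is the meant rest and the nearest to the base. The cork coaster lies across the white ribs at crop (384,159). Next I'll compute the frames and the approach.

```bash
python3 - <<'E'
from h import *
from scipy.spatial.transform import Rotation as Ro
a=cv2.imread("pics/t0.png")
f=lambda P:(np.array(P,float)+.5)/4-.5+[230,145]
p=lambda P,z:px2w("top",f(P),z)*1000
co=p([(338,106),(437,111),(430,211),(331,206)],.020);print("coaster",co.round(),co.mean(0).round(1))
wall=p([(336,70),(316,236)],.024);print("wall top edge",wall.round())
hl=p([(646,280),(643,381)],.056);print("handle axis",hl.round(),np.degrees(np.arctan2(*(hl[0]-hl[1])[[1,0]])))
rs=p([(605,372),(681,373)],.034);print("rest",rs.round())
bl=p([(616,174),(670,177),(668,258),(614,254)],.003);print("blade",bl.round(),bl.mean(0).round())
# board axes
th=np.radians(-97.6)
for th in np.radians([-97.6,-98.2]):
  X=np.array([np.cos(th),np.sin(th)]);Y=np.array([-X[1],X[0]])
  O=np.array([668.5,105])+145*X+2.5*Y
  print("O",O.round(1),"coaster board",((co[:,:2]-O)@np.c_[X,Y]).round(1),"wall",((wall[:,:2]-O)@np.c_[X,Y]).round(1))
s=telemetry.observe();R=Ro.from_euler("xyz",s["tool_rot"]).as_matrix();print(R.round(3))
E
```

```text
coaster [[ 693.  -51.   20.]
 [ 687. -147.   20.]
 [ 589. -138.   20.]
 [ 595.  -43.   20.]] [640.9 -94.7  20. ]
wall top edge [[728. -49.  24.]
 [566. -28.  24.]]
handle axis [[ 516. -337.   56.]
 [ 422. -331.   56.]] -3.6459418286110363
rest [[ 432. -299.   34.]
 [ 430. -371.   34.]]
blade [[ 625. -321.    3.]
 [ 622. -374.    3.]
 [ 542. -369.    3.]
 [ 547. -316.    3.]] [ 584. -345.    3.]
O [651.8 -39.1] coaster board [[  6.3  42.2]
 [102.1  48.7]
 [106.4 -49.1]
 [ 11.5 -55.6]] wall [[  0.3  76.4]
 [  0.9 -86.6]]
O [650.3 -38.9] coaster board [[  5.9  43.8]
 [101.5  51.3]
 [106.9 -46.5]
 [ 12.  -54. ]] wall [[ -0.6  77.9]
 [  1.7 -85.1]]
[[-0.001  0.43  -0.903]
 [ 0.001 -0.903 -0.43 ]
 [-1.    -0.001  0.   ]]
```

Request:
play_rows(deltas=[[34,38,0,0,0,-4,85],[34,38,0,0,0,-4,85],[34,38,0,0,0,-4,85],[34,38,0,0,0,-4,85],[34,38,0,0,0,-4,85],[34,39,-40,0,0,-5,85],[0,0,-45,0,0,-5,85],[0,0,-45,0,0,0,85]], grip_force=100)

```text
clock: 1.1
position: [0.4717, -0.3361, 0.1017]
tool_rot: [1.221, 1.571, -2.0]
force: [1.2, -0.5, 0.2]
grip_width: 0.0848
```

```bash
python3 - <<'E'
from h import *
from scipy.spatial.transform import Rotation as Ro
s=telemetry.observe();R=Ro.from_euler("xyz",s["tool_rot"]).as_matrix();print(R.round(3),s["position"],s["qpos"].round(2))
print(np.degrees(np.arctan2(R[1,1],R[0,1])))
im=grab("scene","s1.png");cv2.imwrite("pics/s1c.png",cv2.resize(im[110:230,180:340],None,fx=4,fy=4,interpolation=cv2.INTER_CUBIC))
E
```

```text
[[-0.    -0.079 -0.997]
 [-0.    -0.997  0.079]
 [-1.     0.     0.   ]] [ 0.47172452 -0.33614837  0.10167499] [ 0.5   0.62  0.02  1.83 -0.02  0.7  -1.12]
-94.51282512853405
```

View pics/s1c.png

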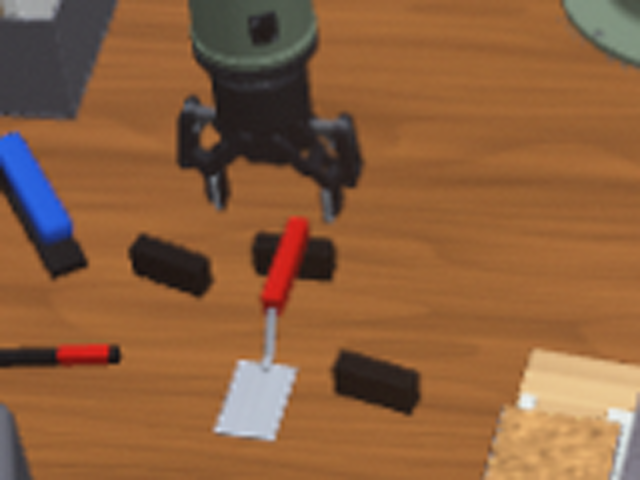

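The open fingers, at crop (217,200) and (330,210), straddle the red handle. I'll descend and close.

Request:
play_rows(deltas=[[0,0,-40,0,0,0,85],[0,0,-36,0,0,0,85],[0,0,0,0,0,0,10],[0,0,0,0,0,0,10],[0,0,0,0,0,0,10],[0,0,0,0,0,0,10],[0,0,0,0,0,0,10],[0,0,0,0,0,0,10]])

```text
clock: 2.15
position: [0.472, -0.3373, 0.0286]
tool_rot: [2.663, 1.569, -0.557]
force: [-3.4, 2.1, 16.3]
grip_width: 0.0165
```

Request:
play_rows(deltas=[[0,0,15,0,0,0,10],[0,0,35,0,0,0,10],[0,0,40,0,0,0,10],[-6,50,10,0,0,-1,10],[-10,56,0,0,0,-1,10],[-10,56,0,0,0,-1,10],[-10,56,0,0,0,0,10],[0,55,0,0,0,0,10]])

```text
clock: 3.15
position: [0.4348, -0.0624, 0.1282]
tool_rot: [-2.967, 1.57, 0.043]
force: [2.1, 0.2, -1.8]
grip_width: 0.0162
```

```bash
cat > bl.py <<'E'
from h import *
from scipy.spatial.transform import Rotation as Ro
s=telemetry.observe();R=Ro.from_euler("xyz",s["tool_rot"]).as_matrix();print(R.round(3).tolist(),s["position"].round(4),s["force"].round(1),s["qpos"].round(2))
for n in("top","scene"):
    im=grab(n,"b_%s_%d.png"%(n,s["clock"]*100))
    z=s["position"][2]-.0286+.003
    c=w2px(n,s["position"]+R[:,2]*0+np.array([.109*.991,-.109*.13,z-s["position"][2]]))[0]
    h=cv2.cvtColor(im,cv2.COLOR_BGR2HSV).astype(int)
    m=((h[...,1]<60)&(h[...,2]>140)).astype(np.uint8)*255
    k=np.zeros_like(m);x,y=c.astype(int);k[y-30:y+30,x-26:x+26]=1;m*=k
    cs=cv2.findContours(m,cv2.RETR_EXTERNAL,cv2.CHAIN_APPROX_NONE)[0]
    q=max(cs,key=cv2.contourArea);W=px2w(n,q.reshape(-1,2),z)[:,:2]*1000
    print(n,c.round(),cv2.contourArea(q),[np.round(v,1) for v in cv2.minAreaRect(W.astype(np.float32))])
E
python3 bl.py
```

```text
[[0.001, -0.131, -0.991], [0.0, -0.991, 0.131], [-1.0, -0.0, -0.001]] [ 0.4348 -0.0624  0.1282] [ 2.1  0.2 -1.8] [-0.01  0.4   0.02  2.17 -0.02  0.57 -1.68]
top [321. 207.] 352.5 [array([577.9, -59.7]), array([137.9,  93.2]), np.float64(43.8)]
scene [326. 185.] 272.5 [array([515.2, -63.5]), array([ 51. , 140.7]), np.float64(82.6)]
```

```bash
python3 - <<'E'
import cv2,glob,numpy as np
t=cv2.imread(sorted(glob.glob("pics/b_top*"))[-1])[155:255,270:370];s=cv2.imread(sorted(glob.glob("pics/b_scene*"))[-1])[145:245,270:370]
cv2.imwrite("pics/v1.png",np.hstack([cv2.resize(i,None,fx=4,fy=4,interpolation=cv2.INTER_CUBIC) for i in(t,s)]))
E
```

```text
(no output)
```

View pics/v1.png

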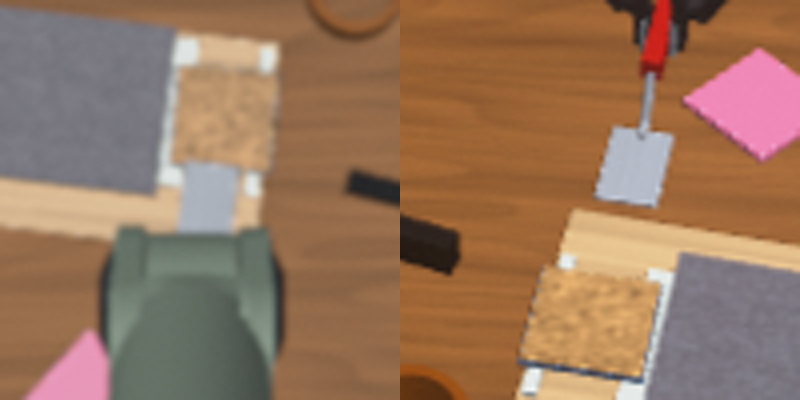

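```bash
python3 - <<'E'
from h import *
def p(n,P,o,z): return px2w(n,(np.array(P,float)+.5)/4-.5+o,z)*1000
th=np.radians(-97.6);X=np.array([np.cos(th),np.sin(th)]);Y=np.array([-X[1],X[0]]);O=np.array([651.8,-39.1])
B=lambda W:((W[:,:2]-O)@np.c_[X,Y]).round(1).tolist()
b=p("scene",[(213,125),(274,133),(256,206),(195,197)],[270,145],.1026);print("blade W",b.round(1).tolist(),"B",B(b),b.mean(0))
t=p("top",[(182,164),(236,168)],[270,155],.1026);print("tip top",t.round(1).tolist(),B(t))
c=p("scene",[(143,267),(264,278),(242,376),(122,358)],[270,145],.020);print("coaster",c.round().tolist(),B(c),B(c.mean(0)[None]))
w=p("scene",[(280,252),(246,395)],[270,145],.024);print("wall",B(w))
print("tcp",B(np.array([[434.8,-62.4]])))
E
```

```text
blade W [[502.2, -88.0, 102.6], [506.9, -38.2, 102.6], [587.7, -48.2, 102.6], [582.3, -96.5, 102.6]] B [[68.3, -141.8], [18.3, -143.7], [17.5, -62.4], [66.1, -61.3]] [544.78222191 -67.7328796  102.6       ]
tip top [[585.4, -54.2, 102.6], [581.0, -103.4, 102.6]] [[23.8, -63.9], [73.1, -61.7]]
coaster [[588.0, -138.0, 20.0], [591.0, -39.0, 20.0], [692.0, -50.0, 20.0], [682.0, -145.0, 20.0]] [[106.2, -50.4], [7.7, -60.3], [5.9, 41.3], [101.2, 44.3]] [[55.2, -6.3]]
wall [[-0.4, -87.1], [-1.1, 61.7]]
tcp [[51.8, -212.0]]
```

Request:
play_rows(deltas=[[40,-5,45,0,0,0,10],[39,-5,0,0,0,0,10],[0,0,0,-9.9,1.3,0,10],[0,0,0,-9.9,1.3,0,10],[0,0,0,-9.9,1.3,0,10],[0,0,0,-9.9,1.3,0,10],[0,0,0,-9.9,1.3,0,10],[0,0,0,-9.9,1.3,0,10]])

```text
clock: 4.25
position: [0.5146, -0.0732, 0.1728]
tool_rot: [1.573, 0.538, -1.702]
force: [-0.5, -0.4, -2.0]
grip_width: 0.0162
```

```bash
cat > st.py <<'E'
from h import *
from scipy.spatial.transform import Rotation as Ro
s=telemetry.observe();R=Ro.from_euler("xyz",s["tool_rot"]).as_matrix()
print(s["clock"],R.round(3).tolist(),(s["position"]*1000).round(1),s["force"].round(1),s["qpos"].round(2),s["qd"].round(2))
print("roll deg",np.degrees(np.arctan2(-R[:,0]@[-(-.132),.991,0]*-1,-R[2,0])))
E
python3 st.py
```

```text
4.25 [[-0.112, -0.069, -0.991], [-0.851, -0.508, 0.132], [-0.513, 0.858, -0.002]] [514.6 -73.2 172.8] [-0.5 -0.4 -2. ] [-0.75  0.83  0.44  1.85  0.6   1.17 -2.49] [-0.68  0.91  0.52 -0.23  0.21  0.6  -0.42]
roll deg -59.14205524512229
```

Request:
play_rows(deltas=[[0,0,0,0,0,0,10],[4,30,0,0,0,0,10],[4,30,0,0,0,0,10],[0,0,0,-9.9,1.3,0,10],[0,0,0,-9.9,1.3,0,10],[0,0,0,0,0,0,10]])

```text
clock: 5.0
position: [0.5214, -0.0141, 0.1697]
tool_rot: [1.567, 0.194, -1.704]
force: [-0.7, -0.1, -1.3]
grip_width: 0.0165
```

```bash
python3 st.py
```

```text
5.0 [[-0.131, -0.022, -0.991], [-0.973, -0.191, 0.132], [-0.192, 0.981, 0.004]] [521.4 -14.1 169.7] [-0.7 -0.1 -1.3] [-0.94  1.11  0.56  1.69  0.54  1.4  -2.49] [ 0.04 -0.13  0.01  0.02  0.01 -0.03 -0.01]
roll deg -78.89924033543653
```

Request:
play_rows(deltas=[[-11,-7,2,9.9,-1.3,0,10],[-11,-7,0,9.9,-1.3,0,10],[-12,-7,0,9.9,-1.3,0,10],[-12,-7,0,9.9,-1.3,0,10],[-12,-7,0,9.9,-1.3,0,10],[-12,-7,0,9.9,-1.3,0,10],[-11,-6,0,9.9,-1.3,0,10],[-11,-6,0,9.9,-1.3,0,10]])

```text
clock: 6.0
position: [0.4326, -0.0678, 0.177]
tool_rot: [1.682, 1.546, -1.594]
force: [-0.5, 0.2, -1.7]
grip_width: 0.0162
```

Request:
play_rows(deltas=[[0,0,0,0,0,-1,10],[0,0,-40,0,0,0,10],[0,0,-40,0,0,0,10],[0,0,-30,0,0,0,10],[0,0,0,0,0,0,10]])

```text
clock: 6.62
position: [0.4319, -0.0661, 0.0632]
tool_rot: [1.326, 1.537, -1.965]
force: [0.4, -0.3, -0.1]
grip_width: 0.0164
```

```bash
python3 st.py; python3 - <<'E'
from h import *
t=grab("top")[155:255,270:370];s=grab("scene")[145:245,270:370]
cv2.imwrite("pics/v2.png",np.hstack([cv2.resize(i,None,fx=4,fy=4,interpolation=cv2.INTER_CUBIC) for i in(t,s)]))
E
```

```text
6.625 [[-0.013, -0.148, -0.989], [-0.031, -0.988, 0.149], [-0.999, 0.032, 0.008]] [431.9 -66.1  63.2] [ 0.4 -0.3 -0.1] [-0.13  0.54  0.16  2.21 -0.13  0.41 -1.6 ] [-0.01 -0.04  0.02 -0.02  0.    0.05 -0.  ]
roll deg -1.8444741750562659
```

View pics/v2.png

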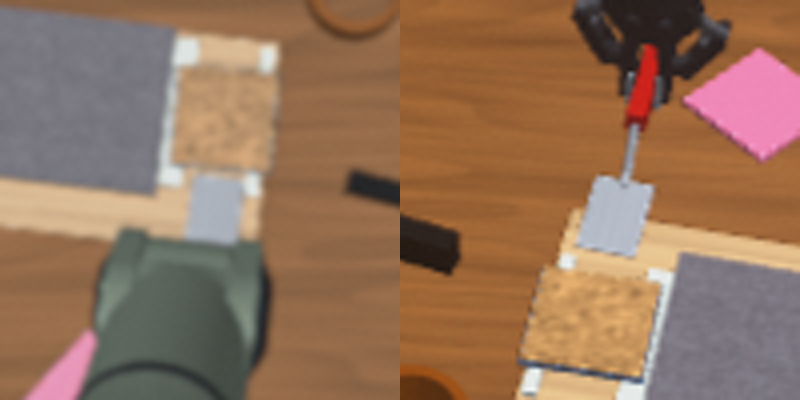

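```bash
cat > q.py <<'E'
from h import *
def p(n,P,o,z): return px2w(n,(np.array(P,float)+.5)/4-.5+o,z)*1000
th=np.radians(-97.6);X=np.array([np.cos(th),np.sin(th)]);Y=np.array([-X[1],X[0]]);O=np.array([651.8,-39.1])
B=lambda W:((np.atleast_2d(W)[:,:2]-O)@np.c_[X,Y]).round(1).tolist()
E
python3 - <<'E'
from q import *
print("blade B",B(p("scene",[(190,177),(254,183),(237,256),(176,246)],[270,145],.0376)),"tip top",B(p("top",[(191,174),(241,178)],[270,155],.0376)))
print(B([431.9,-66.1]))
E
```

```text
blade B [[86.5, -140.6], [32.9, -145.6], [31.2, -63.7], [81.6, -63.5]] tip top [[31.8, -63.4], [79.3, -61.5]]
[[55.8, -214.4]]
```

Request:
play_rows(deltas=[[-2,2.5,0,1.8,-0.7,0,10],[0,0,-18,0,0,0,10],[0,0,0,0,0,0,10],[0,0,0,0,0,0,10]])

```text
clock: 7.22
position: [0.4305, -0.0635, 0.0456]
tool_rot: [-0.297, 1.57, 2.696]
force: [0.5, 0.3, -0.7]
grip_width: 0.0162
```

```bash
python3 st.py
```

```text
7.225 [[-0.001, -0.147, -0.989], [0.0, -0.989, 0.147], [-1.0, -0.0, 0.001]] [430.5 -63.5  45.6] [ 0.5  0.3 -0.7] [-0.07  0.57  0.1   2.22 -0.16  0.36 -1.55] [-0.    0.01  0.   -0.   -0.   -0.    0.  ]
roll deg 0.019745762079307984
```

Request:
play_rows(deltas=[[0,0,-11,0,0,0,10],[0,0,0,0,0,0,10],[12,-1.6,0,0,0,0,10],[12,-1.6,0,0,0,0,10]])

```text
clock: 7.72
position: [0.4549, -0.0668, 0.0333]
tool_rot: [-0.067, 1.568, 2.927]
force: [0.4, -0.1, -1.3]
grip_width: 0.0163
```

Request:
play_rows(deltas=[[12,-1.6,1,0,0,0,10],[12,-1.6,0,0,0,0,10],[12,-1.6,0,0,0,0,10],[12,-1.6,0,0,0,0,10],[12,-1.6,0,0,0,0,10],[0,0,0,0,0,0,10]])

```text
clock: 8.48
position: [0.5145, -0.0747, 0.0341]
tool_rot: [-0.07, 1.568, 2.924]
force: [-0.9, -0.2, -2.3]
grip_width: 0.0163
```

```bash
python3 st.py; python3 - <<'E'
from h import *
t=grab("top")[155:255,270:370];s=grab("scene")[145:245,270:370]
cv2.imwrite("pics/v3.png",np.hstack([cv2.resize(i,None,fx=4,fy=4,interpolation=cv2.INTER_CUBIC) for i in(t,s)]))
E
```

```text
8.475 [[-0.003, -0.147, -0.989], [0.001, -0.989, 0.147], [-1.0, -0.0, 0.003]] [514.5 -74.7  34.1] [-0.9 -0.2 -2.3] [-0.05  0.67  0.11  2.01 -0.16  0.47 -1.54] [-0.   -0.01 -0.    0.04 -0.   -0.01  0.  ]
roll deg 0.013432949487069551
```

View pics/v3.png

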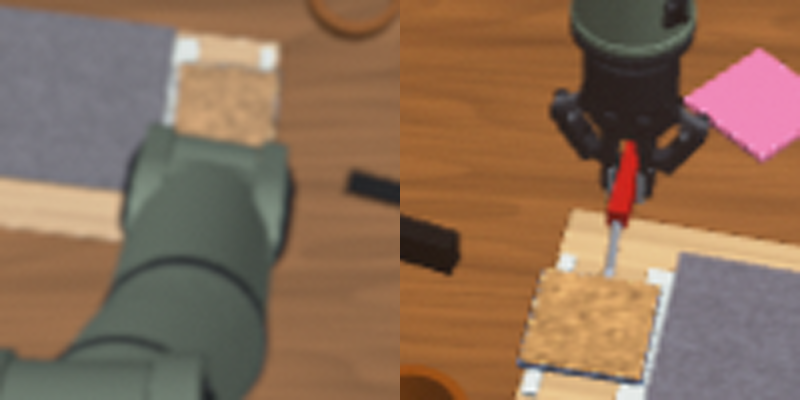

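Request:
play_rows(deltas=[[-4,0.5,0,0,0,0,10],[0,0,3.5,0,0,0,10],[0.2,1.7,4.6,-4.95,0.66,0,10],[0.3,2.2,4.4,-4.95,0.66,0,10],[0.3,2.5,4.1,-4.95,0.66,0,10],[0.4,2.9,3.8,-4.95,0.66,0,10],[0,0,0,0,0,0,10]])

```text
clock: 9.45
position: [0.5112, -0.0627, 0.0543]
tool_rot: [1.576, 1.222, -1.71]
force: [-0.4, -0.2, -2.0]
grip_width: 0.0166
```

```bash
python3 st.py; python3 - <<'E'
from h import *
t=grab("top")[155:255,270:370];s=grab("scene")[145:245,270:370]
cv2.imwrite("pics/v4.png",np.hstack([cv2.resize(i,None,fx=4,fy=4,interpolation=cv2.INTER_CUBIC) for i in(t,s)]))
E
```

```text
9.45 [[-0.047, -0.135, -0.99], [-0.338, -0.93, 0.143], [-0.94, 0.342, -0.002]] [511.2 -62.7  54.3] [-0.4 -0.2 -2. ] [-0.54  0.74  0.48  2.    0.03  0.56 -1.9 ] [ 0.08 -0.03 -0.02  0.02 -0.02 -0.02  0.05]
roll deg -19.977788819113467
```

View pics/v4.png

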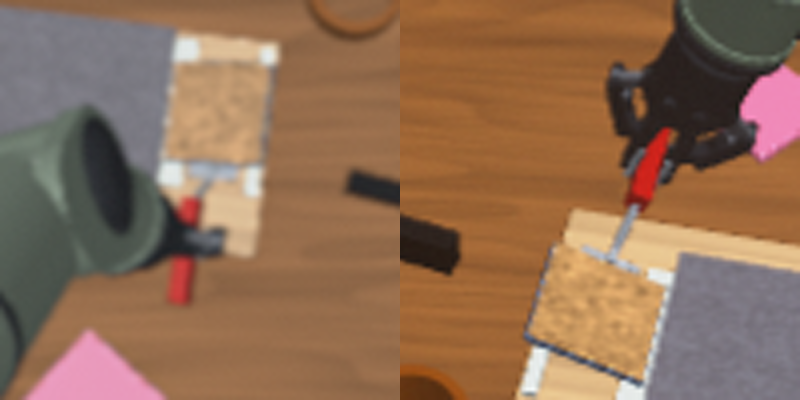

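The coaster is tipped about 20° on the blade, with its left edge against the wall at crop (660,300). Continuing the roll.

Request:
play_rows(deltas=[[0.4,3.1,3.5,-4.95,0.66,0,10],[0.5,3.6,3.2,-4.95,0.66,0,10],[0.5,3.9,2.7,-4.95,0.66,0,10],[0.5,4.1,2.4,-4.95,0.66,0,10],[0.6,4.3,2.0,-4.95,0.66,0,10],[0.6,4.5,1.5,-4.95,0.66,0,10],[0.4,3.1,3.6,-4.95,0.66,0,10],[0.4,3.4,3.4,-4.95,0.66,0,10]])

```text
clock: 10.55
position: [0.5146, -0.036, 0.0766]
tool_rot: [1.583, 0.525, -1.711]
force: [-0.5, -0.6, -2.0]
grip_width: 0.0163
```

```bash
python3 st.py; python3 - <<'E'
from h import *
t=grab("top")[155:255,270:370];s=grab("scene")[145:245,270:370]
cv2.imwrite("pics/v5.png",np.hstack([cv2.resize(i,None,fx=4,fy=4,interpolation=cv2.INTER_CUBIC) for i in(t,s)]))
E
```

```text
10.55 [[-0.121, -0.082, -0.989], [-0.857, -0.495, 0.146], [-0.501, 0.865, -0.011]] [514.6 -36.   76.6] [-0.5 -0.6 -2. ] [-0.99  1.17  0.76  1.8   0.19  0.98 -2.27] [-0.23  0.45  0.13 -0.26  0.11  0.48 -0.21]
roll deg -59.90303344917913
```

View pics/v5.png

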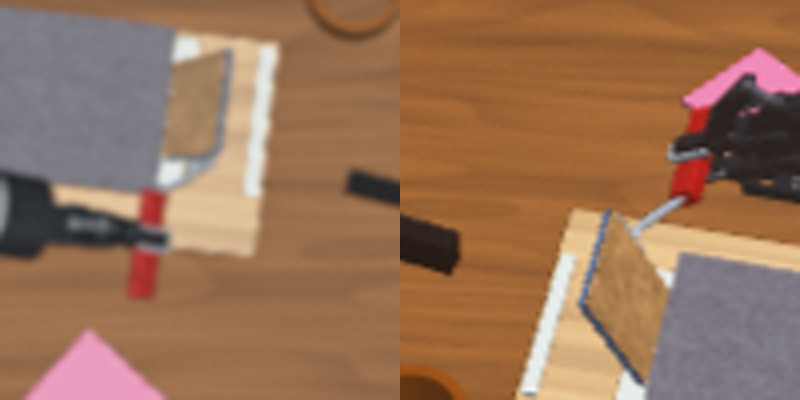

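The coaster stands at about 60° on the blade, bottom edge at the wall foot. Roll on to 78° and push over.

Request:
play_rows(deltas=[[0.5,3.6,4,-4.95,0.66,0,10],[0.6,4.4,3.9,-4.95,0.66,0,10],[0.6,4.8,4.4,-4.95,0.66,0,10],[0.4,3.3,2.5,-3,0.4,0,10],[0,0,0,0,0,0,10]])

```text
clock: 11.28
position: [0.5168, -0.02, 0.091]
tool_rot: [1.584, 0.214, -1.709]
force: [-0.3, -0.3, -1.8]
grip_width: 0.0164
```

```bash
python3 st.py
```

```text
11.275 [[-0.135, -0.042, -0.99], [-0.968, -0.208, 0.141], [-0.212, 0.977, -0.013]] [516.8 -20.   91. ] [-0.3 -0.3 -1.8] [-1.07  1.37  0.8   1.67  0.25  1.2  -2.34] [ 0.   -0.03  0.01  0.02 -0.   -0.01 -0.  ]
roll deg -77.76236156428517
```

Request:
play_rows(deltas=[[0.9,7,0,0,0,0,10],[0.9,7,0,0,0,0,10],[0.9,7,0,0,0,0,10],[0.9,7,0,0,0,0,10],[0.9,7,0,0,0,0,10],[0,0,0,0,0,0,10],[0,0,0,0,0,0,10]])

```text
clock: 12.15
position: [0.5214, 0.0161, 0.0917]
tool_rot: [1.586, 0.211, -1.707]
force: [-0.5, -0.3, -1.0]
grip_width: 0.0165
```

```bash
python3 st.py; python3 - <<'E'
from h import *
t=grab("top")[140:260,220:370];s=grab("scene")[145:265,290:440]
cv2.imwrite("pics/v6.png",np.hstack([cv2.resize(i,None,fx=2.6,fy=2.6,interpolation=cv2.INTER_CUBIC) for i in(t,s)]))
E
```

```text
12.15 [[-0.132, -0.043, -0.99], [-0.969, -0.205, 0.138], [-0.209, 0.978, -0.014]] [521.4  16.1  91.7] [-0.5 -0.3 -1. ] [-1.09  1.37  0.79  1.61  0.23  1.28 -2.33] [ 0. -0.  0.  0.  0. -0. -0.]
roll deg -77.92608102008899
```

View pics/v6.png

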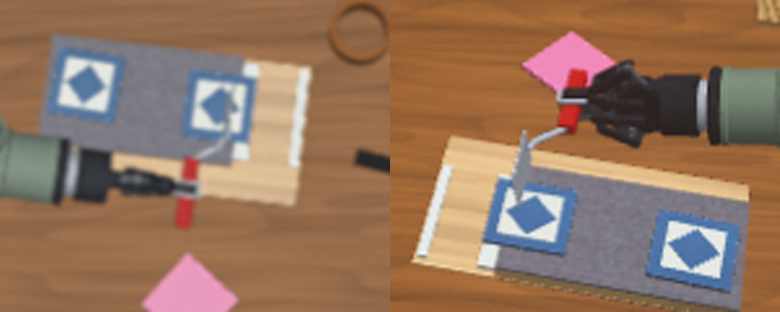

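The coaster now lies glaze up on the pad at the wall, and the finished coaster is untouched. Withdrawing upward, then unrolling.

Request:
play_rows(deltas=[[0,0,40,0,0,0,10],[-20,2,30,0,0,0,10],[-40,0,0,0,0,0,10],[-20,-20,0,9.9,-1.3,0,10],[0,-40,0,9.9,-1.3,0,10],[0,-40,0,9.9,-1.3,0,10],[0,-40,0,9.9,-1.3,0,10],[0,-40,0,9.9,-1.3,0,10]])

```text
clock: 13.25
position: [0.4407, -0.154, 0.1611]
tool_rot: [1.57, 1.048, -1.721]
force: [0.7, 0.7, -1.8]
grip_width: 0.0162
```

Request:
play_rows(deltas=[[0,-40,0,9.9,-1.3,0,10],[5,-40,0,9.9,-1.3,0,10],[8,-40,-20,7.7,-1,0,10],[10,-35,-20,0,0,2,10],[0,0,0,0,0,2,10],[0,0,0,0,0,0,10]])

```text
clock: 14.0
position: [0.4568, -0.2541, 0.1228]
tool_rot: [1.428, 1.324, -1.789]
force: [0.1, 0.2, -0.5]
grip_width: 0.0166
```

```bash
python3 st.py
```

```text
14.0 [[-0.053, -0.069, -0.996], [-0.238, -0.968, 0.079], [-0.97, 0.242, 0.035]] [ 456.8 -254.1  122.8] [ 0.1  0.2 -0.5] [-0.1   0.56  0.47  2.03  0.01  0.58 -1.36] [-0.03 -0.01  0.   -0.01 -0.01  0.01 -0.02]
roll deg -14.080667241345706
```

Request:
play_rows(deltas=[[5,-28,0,6.9,-1.5,0,10],[5,-28,0,6.9,-1.6,0,10],[5,-27,-30,0,0,0,10],[0,0,-30,0,0,0,10],[0,0,0,0,0,0,10]])

```text
clock: 14.62
position: [0.469, -0.3224, 0.0601]
tool_rot: [1.273, 1.513, -1.944]
force: [-0.5, 0.4, -0.7]
grip_width: 0.0164
```

```bash
python3 st.py
```

```text
14.625 [[-0.021, -0.074, -0.997], [-0.054, -0.996, 0.075], [-0.998, 0.055, 0.017]] [ 469.  -322.4   60.1] [-0.5  0.4 -0.7] [ 0.3   0.69  0.24  1.89 -0.17  0.58 -1.02] [-0.02 -0.05  0.01 -0.02  0.01  0.03 -0.  ]
roll deg -3.2186189010661472
```

Request:
play_rows(deltas=[[3,-15,0,3.1,-1.2,0,10],[0,0,-15,0,0,0,10],[0,0,0,0,0,0,10],[0,0,0,0,0,0,10]])

```text
clock: 15.12
position: [0.4733, -0.338, 0.0469]
tool_rot: [2.748, 1.567, -0.468]
force: [0.8, -0.0, -1.4]
grip_width: 0.0163
```

```bash
python3 st.py; python3 - <<'E'
from h import *
t=grab("top")[180:260,340:440];s=grab("scene")[140:240,200:300]
cv2.imwrite("pics/v7.png",np.hstack([cv2.resize(i,(400,400),interpolation=cv2.INTER_CUBIC) for i in(t[:80,10:90],s)]))
E
```

```text
15.125 [[0.003, -0.074, -0.997], [-0.002, -0.997, 0.074], [-1.0, 0.001, -0.003]] [ 473.3 -338.    46.9] [ 0.8 -0.  -1.4] [ 0.39  0.72  0.18  1.85 -0.21  0.59 -0.94] [ 0. -0. -0. -0. -0. -0.  0.]
roll deg -0.06581231731546826
```

View pics/v7.png

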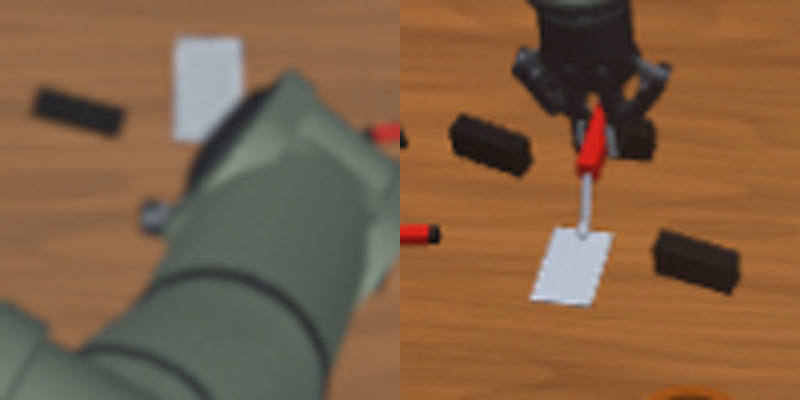

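Request:
play_rows(deltas=[[-1,0.5,-12,0,0,0,10],[0,0,-6,0,0,0,10],[0,0,-1,0,0,0,10],[0,0,0,0,0,0,10]])

```text
clock: 15.72
position: [0.4716, -0.338, 0.0286]
tool_rot: [3.104, 1.568, -0.113]
force: [-11.3, 10.6, 42.0]
grip_width: 0.0163
```

Request:
play_rows(deltas=[[0,0,1.2,0,0,0,10],[0,0,0,0,0,0,30],[0,0,0,0,0,0,60],[0,0,0,0,0,0,70],[0,0,0,0,0,0,70],[0,0,40,0,0,0,70],[0,0,50,0,0,0,70],[0,0,50,0,0,0,70]])

```text
clock: 16.73
position: [0.4717, -0.3383, 0.17]
tool_rot: [2.792, 1.568, -0.425]
force: [0.0, 0.4, 0.1]
grip_width: 0.0699
```

Request:
play_rows(deltas=[[-20,-50,20,0,0,0,70],[-30,-50,0,0,0,0,70],[-30,-50,0,0,0,0,70],[0,0,0,0,0,0,70]])

```text
clock: 17.23
position: [0.3879, -0.4924, 0.1885]
tool_rot: [2.127, 1.567, -1.097]
force: [0.8, -0.1, 0.5]
grip_width: 0.0699
```

```bash
python3 st.py; python3 - <<'E'
from h import *
t=grab("top","tf.png")[150:250,230:430];s=grab("scene","sf.png")[140:265,190:440]
cv2.imwrite("pics/v8.png",np.vstack([cv2.resize(i,(580,290),interpolation=cv2.INTER_CUBIC) for i in(t,s)]))
E
```

```text
17.225 [[0.002, -0.082, -0.997], [-0.003, -0.997, 0.082], [-1.0, 0.003, -0.002]] [ 387.9 -492.4  188.5] [ 0.8 -0.1  0.5] [ 0.64  0.58  0.26  1.65 -0.17  0.93 -0.7 ] [-0.07 -0.01 -0.05  0.03 -0.01 -0.   -0.04]
roll deg -0.16678550171966788
```

View pics/v8.png

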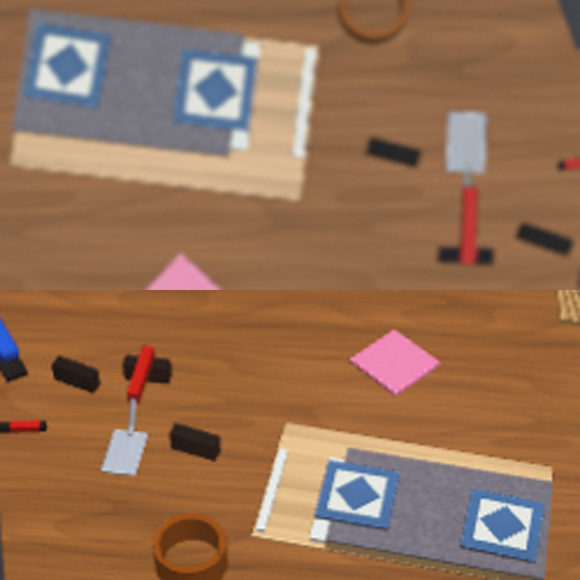

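```bash
python3 - <<'E'
from q import *
def cen(n,f,x0,y0,x1,y1,fn,z):
    h=cv2.cvtColor(cv2.imread("pics/"+f),cv2.COLOR_BGR2HSV).astype(int)[y0:y1,x0:x1]
    y,x=np.nonzero(fn(h[...,0],h[...,1],h[...,2]));return px2w(n,[(x.mean()+x0,y.mean()+y0)],z)[0]*1000
blue=lambda h,s,v:(h>95)&(h<125)&(s>100)
c=cen("scene","sf.png",322,208,365,238+135-140,blue,.032);print("coaster",c.round(),B(c))
red=lambda h,s,v:((h<8)|(h>172))&(s>150)&(v>90)
st=lambda h,s,v:(s<70)&(v>120)
for f,k in(("t0.png","start"),("tf.png","end")):
    print(k,cen("top",f,380,205,402,245,red,.056).round(1),cen("top",f,378,182,402,212,st,.003).round(1))
for f in("s0.png","sf.png"): print(cen("scene",f,235,155,265,195,red,.056).round(1),cen("scene",f,230,195,258,225,st,.003).round(1))
print(workorder.job_done())
E
```

```text
coaster [639.  -8.  32.] [[-28.6, -16.8]]
start [ 467.  -333.9   56. ] [ 583.1 -344.5    3. ]
end [ 467.5 -336.6   56. ] [ 583.1 -345.6    3. ]
[ 476.1 -332.7   56. ] [ 580.9 -343.9    3. ]
[ 475.2 -334.8   56. ] [ 580.9 -344.9    3. ]
the job is handed in; nothing more can be done
None
```

I gripped the spatula and slid it under the coaster, then tipped the coaster against the wall and over onto the pad. After that I put the spatula back, and handed the job in at about 17 s of the 58 s; no verdict was given.

- **Coaster:** the last picture shows it flat on the pad, glaze up, next to the wall. A rough colour-mask check put its centre at about (-29, -17) mm on the board. My search window may have clipped the coaster's lower edge, so this is less exact than it looks. It is inside the allowed range, but the x does not fit the expected -38 to -50 mm, and I did not measure it again.
- **Spatula:** its blade lies on the desk and its handle's end is on the rest. Both cameras put it within about 3 mm of where it started. Contact with the rest was judged from the picture, not measured.
- **Other things:** the finished coaster looks unmoved, as do the bystanders that were in view. I did not measure any of them. The arm ended clear of everything.
- **Forces:** the highest wrist force I saw was about 44 N (total), while setting the spatula down, against the 120 N limit.

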